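# Lock the cuvette carriage and hold the filter knob at its third click

### The job

On the photometer, first flip the cam lever all the way over, away from the front, so that it draws the cuvette carriage in and locks it. Then take hold of the black bar knob and turn it clockwise from its home stop, counting the clicks, to the third click and not as far as the fourth; the knob springs back if let go, so finish while still gripping it and holding it at the third click. Leave the vial on the deck and the cuvette rack, beaker, scoop and dish around the photometer undisturbed.

Things in the scene. Friction and masses are not known exactly. Their poses are not given: they have to be found in the camera images.
- photometer: Fixed low white bench instrument, 240 mm deep (x) x 340 wide (y), deck 75 mm above the bench; origin under its centre at bench level, front faces its -x, z up. On the deck (x, y in mm): cam lever pivot at -30, +95; carriage at -5, +30; behind it a housing 65 x 80 x 60 tall at +75, +30; bar knob at -30, -75; small round fixed trimmer, 22 wide, 13 tall, at -95, -145 (not used).
- cam_lever (a joint): Lever: 12 mm steel rod, a 22 mm black ball centred 80 mm from the pivot, hinged about the photometer's y axis. 0 = leans to the front (-x), 0.75 rad off vertical; grows as it swings up and over to the back; 1.5 rad = stop, fully over and locked, leaning back 0.75 rad. Starts at 0 to 0.25, stays where left, takes about 0.2 N m to turn (2 to 5 N at the rod).
- lever_pivot (a point): Point on the photometer at the hinge axis of the cam lever, 22 mm above the deck, half-way across the lever; two steel cheeks flank the pivot (30 mm deep, 30 mm over all in y, 36 mm above the deck).
- lever_ball (a point): Centre of the black ball (22 mm across) at the end of the cam lever.
- carriage (a joint): Travel (m) of the cuvette carriage, an aluminium block 46 x 48 x 34 mm with a glass cuvette whose top is 52 mm above the deck, along the photometer's +x. Driven only by the cam lever: 0 = out, 0.012 = drawn in and locked (lever fully over).
- filter_knob (a joint): Turn of the bar knob, rad, clockwise from above. 0 = home stop, where it starts. A click every 24 degrees: 0.419, 0.838, third 1.257 (72 degrees), 1.676, 2.094 last. Black ticks on the silver plate mark home and the five clicks. A spring (0.085 to 0.115 N m) drives it home if let go; each click adds a ripple of 0.065 N m: resistance rises, then drops. Holding the third takes about 0.1 N m.
- knob_bar: The knob's black upright grip bar: 44 mm long (its x), 14 thick (its y), flat sides 10 to 44 mm above its origin; under it a disc 48 mm across, 10 thick. Origin on the knob's axis, 81 mm above the bench, z up; turns with the knob. White pointer line on top towards its -x end. At home its x is turned 0.63 rad counter-clockwise from the photometer's x.
- knob_grip (a point): Point on the knob's axis at a good height to grip the bar, 34 mm above the knob's origin, 10 mm below the bar's top.
- vial: Loose capped glass vial, 24 mm across, 45 mm tall, standing on the photometer's deck behind the knob; origin at the centre of its underside. Leave it standing.
- cuvette_rack: Loose white block with square holes, 60 x 130 x 35 mm, on the bench left of the photometer; origin at the centre of its underside. Leave alone.
- beaker: Loose empty glass beaker, 64 mm across, 85 mm tall, right of the photometer; origin under its centre. Leave alone.
- scoop: Loose steel scoop, 160 mm long, lying on the bench to the right; leave alone.
- dish: Loose shallow glass dish, 90 mm across, 15 mm tall, on the bench in front of the photometer; origin under its centre. Leave alone.

How it is judged:
By the outcome, as a careful person would: the job done as asked, in the order asked, and still so for the second after the job is handed in, while the arm keeps its last pose, push and grip.
It also fails if it takes over 48 s, if anything falls off the work surface, if the arm or the gripper's body presses on something with over 40 N, if the wrist force passes 120 N, or if a joint passes its speed limit or range.

### The arm

A 6-joint arm with a two-finger parallel gripper is mounted at the origin on the work surface. World frame = base frame: x ahead of the robot, y to its left, z up, the work surface at z = 0. Lengths are in m, angles in degrees, forces in N, time in s.
With the tool pointing down it reaches from about 0.375 to 0.9 m from the base axis. Payload 3.1 kg.
Tool frame: the origin (TCP) lies at the very end of the fingers, on their centre line; the grasp point (between the pads) lies 19 mm behind it; z points along the fingers, y is the line along which they close (so a half turn about z gives the same grasp; the last joint's range is limited). The gripper opens to 87 mm and grips with 3 to 60 N. Pads are 19 mm wide; open, the fingers measure 117 mm over their backs; the gripper's body (75 mm by 190 mm) begins 51 mm behind the grasp point.
Start: joints at [65.46, 30.224, 82.088, -0, 67.689, -10.227], TCP at [0.154, 0.606, 0.223] pointing down, gripper open.
Joint ranges: [-176.69, 176.69], [-43.24, 126.21], [12.49, 139.97], [-82, 262], [0, 151.66], [-163.58, 163.58]. Speed limits (degrees/s): [159.86, 159.86, 180, 180, 180, 180].

### API

Orientations are given as a 3x3 rotation matrix whose columns are the frame's x, y, z axes.
In Python, from rig import * gives the robot as it stands.
- The arm moves only by the tool jog_arm, never from a script. Its arguments are lists of equal length, an entry for each row: "delta_pos": the shift along the world's x, y, z in cm, a list of three; "turn": the turn about the world's z in degrees; "grip": the closure, from 0 (fully open) to 1 (shut). In form: {"delta_pos": [[x, y, z], ...], "turn": [turn, ...], "grip": [grip, ...]}. A call has 1 to 12 rows; each row is the pose to reach, as a shift and turn from the pose commanded when the call began; what a row does not reach only later rows make up. A row lasts 1/8 s, in which the tool goes at most 62.5 mm and 10.7 degrees, less where a joint would pass 70% of its speed; a pose out of reach is approached as far as the arm can. A call with a gripper value outside its range is refused whole. The fingers move at their own pace and stop on an object; the grip force is fixed at half the most. Time passes only in rows, so rows that repeat a pose let the fingers close. It gives the time, the measured TCP pose, the force, the opening and the grip force at its end, in the units of the state.
- read_state(): the state, without advancing time (a new reading comes with each control period).
- capture(name): name is "side" or "top"; returns a dict with "color" (480x640x3 uint8, blue, green, red), "fovy" (degrees; the focal length in pixels is half the picture's height over the tangent of half this angle, whatever the lens; pixels are square), "cx", "cy" (the principal point, pixels), "k1" (the pictures are not rectified: a ray, as slopes to the right and down, at radius r is drawn at 1 + k1 r^2 times it, then the intrinsics apply), "camera_from_world" (4x4, takes a point from world to camera coordinates). Camera axes: x right, y up, looking along -z (the intrinsics and any distortion apply to the point x, -y, -z); pixel columns grow to the right and rows downward; lengths in m; the calibration is good to about 2 mm. A picture is of the moment at which its call begins. There is no depth.
- hand_in(): hands the job in; it is judged then, once.
The state is a dict: "time_s": time; "joint_positions": joint angles; "qvel": joint speeds; "tau": joint torques, N m; "position": TCP position; "tcp_rot": TCP orientation; "force": force on the tool from outside, world axes, zero at the start; "moment": the same for the moment, N m; "opening": opening from 0.0 (shut) to 1.0 (fully open); "grasp_force": force on a finger pad.
Only numpy, scipy, OpenCV 4.12 (cv2) and the standard library are available. Lean on these libraries where they do the work, as an engineer would, in place of code of your own. Each camera call takes 0.05 s, during which the arm holds its last target. There are 200 camera calls.

## Working session

There is one attempt and no reset: what is moved stays moved. The work goes in short steps, Python scripts to look and compute and a tool call to move; the robot and the scene stay as the last step left them, time stands still between calls to the robot, and variables do not carry over. Pictures are saved under pics/ and viewed, at most 10 in all, crops included, and the job is handed in when it is done.

Besides the shell and the picture viewer there is one more tool, called after ">>>" in YAML: its name, and indented under it one key for each argument. jog_arm: Moves the arm, as the interface text tells. Its arguments: {"type":"object","properties":{"delta_pos":{"type":"array"},"turn":{"type":"array"},"grip":{"type":"array"}},"required":["delta_pos","turn","grip"]}

```bash
mkdir -p pics; cat > h.py <<'E'
from rig import *
import numpy as np, cv2
def K(c):
    f=240/np.tan(np.radians(c["fovy"])/2); return np.array([[f,0,c["cx"]],[0,f,c["cy"]],[0,0,1.]])
F=np.diag([1,-1,-1.])
def ray(c,uv):
    T=np.array(c["camera_from_world"]); 
    p=cv2.undistortPoints(np.array([[uv]],float),K(c),np.array([c["k1"],0,0,0,0.]))[0,0]
    R=T[:3,:3]; o=-R.T@T[:3,3]; d=R.T@(F@[p[0],p[1],1]); return o,d
def onz(c,uv,z):
    o,d=ray(c,uv); return o+d*(z-o[2])/d[2]
def proj(c,P):
    T=np.array(c["camera_from_world"]); q=F@(T[:3,:3]@np.array(P,float)+T[:3,3])
    return cv2.projectPoints(q.reshape(1,1,3),np.zeros(3),np.zeros(3),K(c),np.array([c["k1"],0,0,0,0.]))[0].ravel()
def two(c1,u1,c2,u2):
    (a,d),(b,e)=ray(c1,u1),ray(c2,u2)
    s=np.linalg.lstsq(np.c_[d,-e],b-a,rcond=None)[0]; p,q=a+s[0]*d,b+s[1]*e
    return (p+q)/2,np.linalg.norm(p-q)
E
python3 - <<'E'
from h import *
for n in("top","side"):
    c=capture(n); cv2.imwrite(f"pics/{n}0.png",c["color"]); T=np.array(c["camera_from_world"]); print(n,c["fovy"],c["k1"],-T[:3,:3].T@T[:3,3])
s=read_state();print(s["time_s"],s["position"],s["tcp_rot"],s["opening"])
E
```

```text
top 53.702322977835536 -0.10238723660700634 [ 0.4992621  -0.00287403  1.01502857]
side 56.749404994948776 0.01641932701099512 [ 0.38881258 -0.87214772  0.5877903 ]
0.1 [0.15422376 0.60500479 0.22169583] [[-9.68950706e-01  2.47252753e-01 -7.78246356e-04]
 [ 2.47253764e-01  9.68949205e-01 -1.73593361e-03]
 [ 3.24866825e-04 -1.87445844e-03 -9.99998190e-01]] 1.0019963898844118
```

View pics/top0.png

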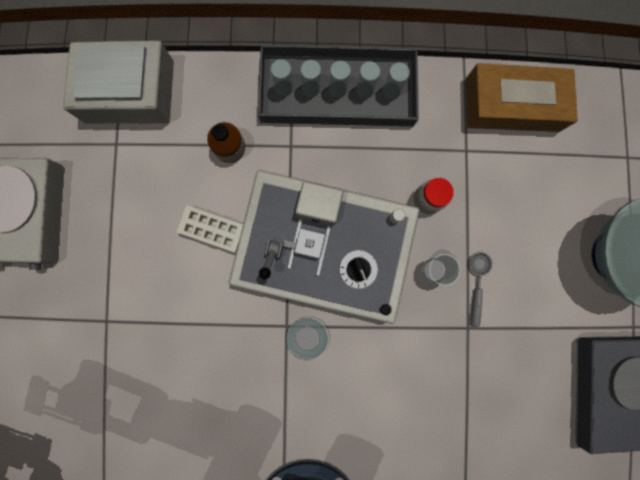

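View pics/side0.png

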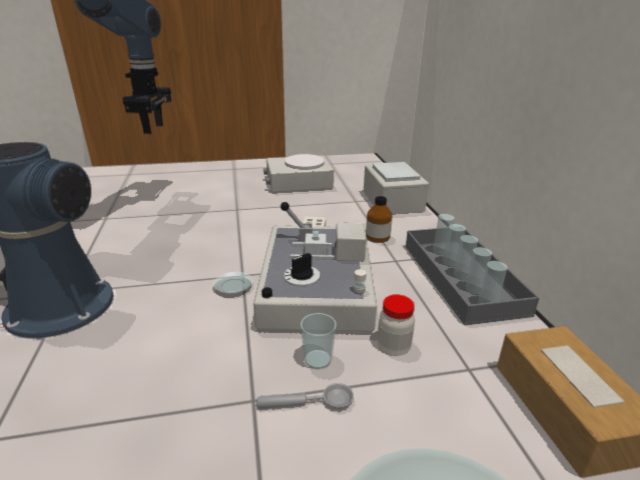

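The top view shows the photometer with deck corners near (258,172), (419,208), (392,322) and (231,287). The knob plate is at (358,269), the lever ball at (264,274) and the trimmer at (385,309). In the side view the ball is at (285,206) and the knob at (302,268).

```bash
python3 - <<'E'
from h import *
t=capture("top"); s=capture("side")
im=t["color"]; hsv=cv2.cvtColor(im,cv2.COLOR_BGR2HSV)
def blobs(mask,x0,y0,x1,y1,mn=20):
    m=np.zeros_like(mask); m[y0:y1,x0:x1]=mask[y0:y1,x0:x1]
    n,l,st,ce=cv2.connectedComponentsWithStats(m)
    return [(st[i,4],ce[i].round(1)) for i in range(1,n) if st[i,4]>=mn]
g=im.max(2)
print("top black",blobs((g<45).astype(np.uint8),225,165,425,325))
gs=s["color"].max(2)
print("side black",blobs((gs<45).astype(np.uint8),255,195,380,300,10))
deck=((g>50)&(g<125)).astype(np.uint8); m=np.zeros_like(deck); m[165:325,225:425]=deck[165:325,225:425]
m=cv2.morphologyEx(m,cv2.MORPH_OPEN,np.ones((3,3)))
cs=max(cv2.findContours(m,cv2.RETR_EXTERNAL,cv2.CHAIN_APPROX_NONE)[0],key=cv2.contourArea)
P=np.array([onz(t,p[0],0.075)[:2] for p in cs])
r=cv2.minAreaRect((P*1000).astype(np.float32)); print("deck rect mm",r)
for uv in[(258,172),(419,208),(392,322),(231,287)]: print(uv,onz(t,uv,.075).round(4))
print("knob plate",onz(t,(358,269),.078))
cv2.imwrite("pics/crop1.png",np.hstack([cv2.resize(im[195:325,225:400],None,fx=2.9,fy=2.9,interpolation=2)[:377,:507],cv2.resize(s["color"][195:325,255:355],None,fx=2.9,fy=2.9,interpolation=2)[:377]]))
E
```

```text
top black [(np.int32(63), array([313.8, 221.9])), (np.int32(360), array([357.7, 268.6])), (np.int32(139), array([263.8, 274.1])), (np.int32(82), array([384.7, 309. ]))]
side black [(np.int32(34), array([377.3, 200.5])), (np.int32(38), array([284.5, 206. ])), (np.int32(404), array([301.8, 267.2])), (np.int32(71), array([266.8, 292.3]))]
deck rect mm ((553.6925659179688, -23.57012939453125), (300.72222900390625, 201.42633056640625), 77.45291900634766)
(258, 172) [0.704  0.1118 0.075 ]
(419, 208) [ 0.6373 -0.2141  0.075 ]
(392, 322) [ 0.4091 -0.1607  0.075 ]
(231, 287) [0.4725 0.1585 0.075 ]
knob plate [ 0.51262924 -0.09168338  0.078     ]
```

View pics/crop1.png

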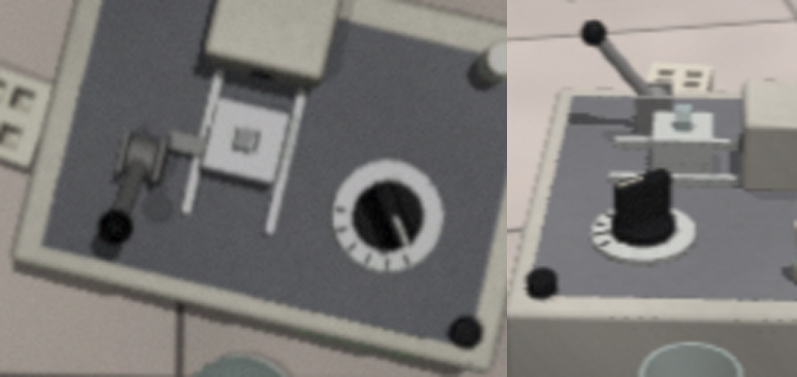

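The crop confirms that the lever leans to the front, with the knob pointer at its home tick. I'll compute the targets now.

```bash
python3 - <<'E'
from h import *
t=capture("top"); s=capture("side")
b,e=two(t,(263.8,274.1),s,(284.5,206.)); print("ball",b.round(4),e)
print("trimmer",onz(t,(384.7,309),.086).round(4))
a=np.radians(-12.5);R=np.array([[np.cos(a),-np.sin(a)],[np.sin(a),np.cos(a)]])
print("centre from trimmer",onz(t,(384.7,309),.086)[:2]-R@[-.095,-.145],"from knob",onz(t,(358,269),.078)[:2]-R@[-.03,-.075])
for c0 in([.5555,-.0245],):
    pv=c0+R@[-.03,.095]; print("pivot",pv,"ball dx in frame",R.T@(b[:2]-pv), b[2]-.097)
print(read_state()["position"])
E
```

```text
ball [0.5001 0.0854 0.1598] 0.001693530791352352
trimmer [ 0.4353 -0.1442  0.086 ]
centre from trimmer [ 0.55942308 -0.02321172] from knob [ 0.55815109 -0.02495437]
pivot [0.54677288 0.07474131] ball dx in frame [-0.04787728  0.00031548] 0.0627894360012031
[0.15437347 0.60538069 0.22219703]
```

>>> jog_arm:
  delta_pos:
    - [6,-9,0]
    - [12,-18,0]
    - [17.3,-26,0]
    - [22.5,-34,0]
    - [28,-42,0]
    - [32,-48,0]
    - [34.6,-52,0]
    - [34.6,-52,0]
    - [34.6,-52,0]
    - [34.6,-52,0]
    - [34.6,-52,0]
  turn: [0,0,0,0,1,2,2,2,2,2,2]
  grip: [0.4,0.4,0.4,0.4,0.4,0.4,0.4,0.4,0.4,0.4,0.4]

```text
time_s: 1.68
position: [0.5039, 0.0817, 0.2228]
tcp_rot: [[-0.976, 0.219, 0.003], [0.219, 0.976, -0.001], [-0.004, -0.0, -1.0]]
force: [0.4, -0.6, 0.5]
opening: 0.599
grasp_force: 0.0
```

```bash
python3 - <<'E'
from h import *
s=read_state();print(s["time_s"],s["position"],s["tcp_rot"][:,1],s["opening"],s["joint_positions"])
c=capture("side"); t=capture("top")
cv2.imwrite("pics/s2.png",np.hstack([cv2.resize(c["color"][120:300,220:400],None,fx=2.2,fy=2.2),cv2.resize(t["color"][180:360,210:390],None,fx=2.2,fy=2.2)]))
E
```

```text
1.675 [0.50392377 0.08173189 0.22284333] [ 2.19390852e-01  9.75637034e-01 -1.80111162e-04] 0.5993204206137075 [-3.31876114e+00  2.13401720e+01  9.84405011e+01 -5.03617497e-02
  6.00180174e+01 -8.06204316e+01]
```

View pics/s2.png

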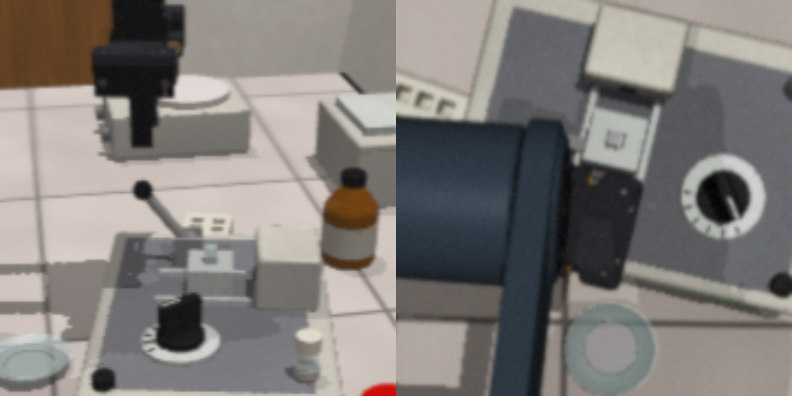

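>>> jog_arm:
  delta_pos:
    - [0,0,-3]
    - [0,0,-6]
    - [0,0,-8]
    - [0,0,-8]
  turn: [0,0,0,0]
  grip: [0.4,0.4,0.4,0.4]

```text
time_s: 2.28
position: [0.498, 0.0872, 0.1414]
tcp_rot: [[-0.977, 0.211, -0.005], [0.211, 0.978, 0.0], [0.005, -0.001, -1.0]]
force: [-0.2, 0.5, -0.1]
opening: 0.601
grasp_force: 0.0
```

```bash
python3 - <<'E'
from h import *
for i in range(3):
    s=read_state();print(s["time_s"],s["position"],s["force"],s["qvel"].round(2) if hasattr(s["qvel"],"round") else s["qvel"]); c=capture("side")
T=np.array(s["position"]); print("tip px",proj(c,T),"ball px",proj(c,[.5001,.0854,.1598]))
cv2.imwrite("pics/s3.png",cv2.resize(c["color"][140:280,220:380],None,fx=4,fy=4))
E
```

```text
2.275 [0.49803906 0.08720335 0.14137669] [-0.186079    0.47426438 -0.05040249] [-0.25 -1.7  -2.03 -0.01  0.63 -0.01]
2.325 [0.49920195 0.08694898 0.14235887] [-0.02682988  0.21582536  1.21108596] [-0.42 -1.16 -1.56 -0.16 -0.05 -0.06]
2.375 [0.50011097 0.08667964 0.14302728] [ 0.74765231  0.38658265 -0.14646309] [-0.4  -0.75 -0.97 -0.02 -0.17  0.02]
tip px [284.2633082  212.25250813] ball px [284.14075851 206.00065153]
```

View pics/s3.png

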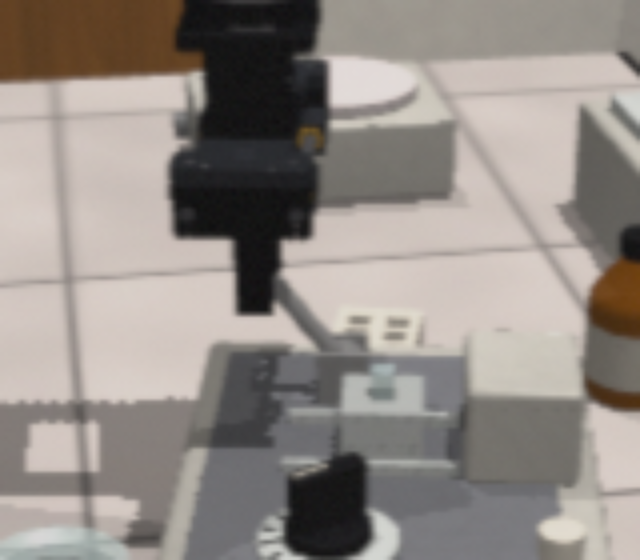

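>>> jog_arm:
  delta_pos:
    - [0,0,-0.2]
    - [0,0,-0.2]
    - [0,0,-0.2]
    - [0,0,-0.2]
    - [0,0,-0.2]
    - [0,0,-0.2]
  turn: [0,0,0,0,0,0]
  grip: [1,1,1,1,1,1]

```text
time_s: 3.18
position: [0.5002, 0.0843, 0.1407]
tcp_rot: [[-0.977, 0.212, -0.001], [0.212, 0.977, -0.002], [0.0, -0.002, -1.0]]
force: [-0.0, -5.4, 1.7]
opening: 0.23
grasp_force: 30.0
```

>>> jog_arm:
  delta_pos:
    - [0.5,-0.1,0.4]
    - [1.1,-0.2,0.7]
    - [1.8,-0.4,1.1]
    - [2.5,-0.6,1.4]
    - [3.3,-0.7,1.6]
    - [4.0,-0.9,1.7]
    - [4.8,-1.1,1.75]
    - [5.6,-1.2,1.7]
    - [6.4,-1.4,1.6]
    - [7.1,-1.6,1.35]
  turn: [0,0,0,0,0,0,0,0,0,0]
  grip: [1,1,1,1,1,1,1,1,1,1]

```text
time_s: 4.42
position: [0.5709, 0.0688, 0.1543]
tcp_rot: [[-0.977, 0.213, -0.002], [0.213, 0.977, -0.001], [0.002, -0.002, -1.0]]
force: [-4.9, -4.0, 1.5]
opening: 0.226
grasp_force: 30.1
```

>>> jog_arm:
  delta_pos:
    - [0.75,-0.15,-0.25]
    - [1.45,-0.3,-0.6]
    - [2.0,-0.4,-0.9]
    - [2.45,-0.5,-1.25]
    - [3.0,-0.65,-1.8]
    - [3.4,-0.7,-2.2]
    - [3.4,-0.7,-2.2]
    - [3.4,-0.7,-2.2]
  turn: [0,0,0,0,0,0,0,0]
  grip: [1,1,1,1,1,1,1,1]

```text
time_s: 5.42
position: [0.6057, 0.0613, 0.1329]
tcp_rot: [[-0.977, 0.213, -0.0], [0.213, 0.977, -0.002], [-0.0, -0.002, -1.0]]
force: [-4.0, -6.3, 1.4]
opening: 0.227
grasp_force: 29.7
```

```bash
python3 - <<'E'
from h import *
s=read_state();print(s["time_s"],s["position"],s["force"],s["moment"],s["opening"])
c=capture("side")
cv2.imwrite("pics/s4.png",cv2.resize(c["color"][160:300,220:380],None,fx=4,fy=4))
E
```

```text
5.425 [0.60568174 0.06130344 0.13286987] [-3.99130738 -6.27656915  1.43576374] [-0.85514699  0.59384015  0.09327103] 0.2270965461581913
```

View pics/s4.png

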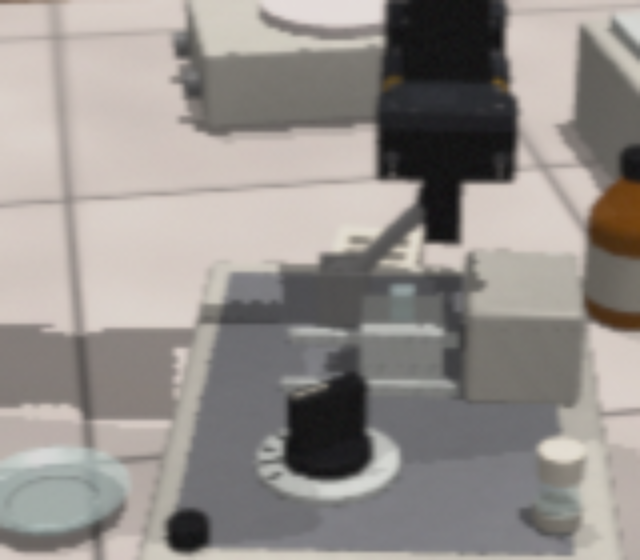

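The lever is over and the carriage is in. I'll push on a little further to feel for the stop.

>>> jog_arm:
  delta_pos:
    - [0.3,-0.1,-0.3]
    - [0.5,-0.1,-0.6]
    - [0.5,-0.1,-0.6]
    - [0.5,-0.1,-0.6]
  turn: [0,0,0,0]
  grip: [1,1,1,1]

```text
time_s: 5.98
position: [0.6083, 0.0608, 0.1299]
tcp_rot: [[-0.977, 0.212, -0.004], [0.212, 0.977, -0.002], [0.004, -0.003, -1.0]]
force: [-12.8, -5.3, 21.0]
opening: 0.219
grasp_force: 28.3
```

>>> jog_arm:
  delta_pos:
    - [0,0,0]
    - [0,0,0]
    - [0,0,0]
    - [-0.3,0,1]
    - [-0.3,0,4]
    - [-0.3,0,8]
    - [-0.3,0,8]
    - [-0.3,0,8]
  turn: [0,0,0,0,0,0,0,0]
  grip: [0.5,0.5,0.5,0.5,0.5,0.5,0.5,0.5]

```text
time_s: 6.98
position: [0.6072, 0.0618, 0.2055]
tcp_rot: [[-0.977, 0.213, -0.001], [0.213, 0.977, 0.0], [0.001, -0.0, -1.0]]
force: [-0.4, -0.4, -0.3]
opening: 0.499
grasp_force: 0.0
```

```bash
python3 - <<'E'
from h import *
s=read_state();print(s["time_s"],s["position"],s["force"],s["opening"])
c=capture("side"); t=capture("top")
g=c["color"].max(2); m=np.zeros_like(g); m[180:235,310:345]=(g<45)[180:235,310:345]
print(cv2.connectedComponentsWithStats(m)[2:])
pv=np.array([.5483,.0747,.097])
for th in(.5,.6,.7,.75): print(th,proj(c,pv+.08*np.array([.976*np.sin(th),-.216*np.sin(th),np.cos(th)])))
g=t["color"].max(2)
im=t["color"]; 
for z,thr in((.078,None),):
    w=((im.min(2)>150)).astype(np.uint8); m=np.zeros_like(w); m[240:298,330:388]=w[240:298,330:388]
    cs=max(cv2.findContours(m,0,1)[0],key=cv2.contourArea); e=cv2.fitEllipse(cv2.convexHull(cs)); print(e,onz(t,e[0],z))
cv2.imwrite("pics/s5.png",np.hstack([cv2.resize(c["color"][160:310,220:380],None,fx=2.4,fy=2.4),cv2.resize(t["color"][235:303,325:393],(360,360),interpolation=2)]))
E
```

```text
6.975 [0.60715462 0.06176023 0.20549208] [-0.36732643 -0.40537171 -0.29267797] 0.49934462748088343
(array([[     0,      0,    640,    480, 307057],
       [   328,    180,      8,     13,    104],
       [   325,    206,      7,      7,     39]], dtype=int32), array([[319.49483646, 239.52199754],
       [331.5       , 186.        ],
       [328.15384615, 208.97435897]]))
0.5 [321.38075264 203.84353409]
0.6 [324.2532127  205.53434224]
0.7 [326.91794787 207.47153223]
0.75 [328.16368243 208.52555341]
((358.4577941894531, 268.7807312011719), (37.612335205078125, 38.14855194091797), 122.51139831542969) [ 0.51307686 -0.09258541  0.078     ]
```

View pics/s5.png

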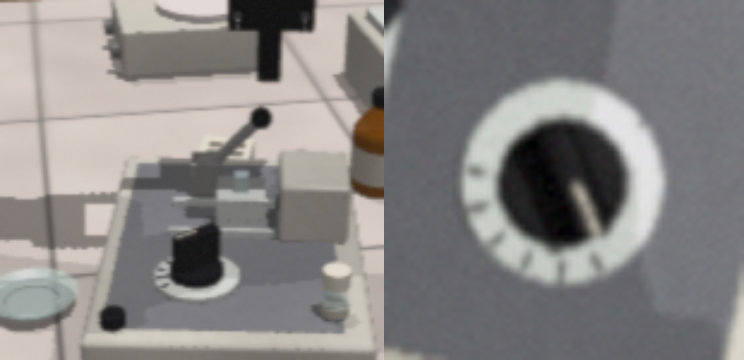

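>>> jog_arm:
  delta_pos:
    - [-3,-4.5,0]
    - [-6,-9,0]
    - [-8.5,-13.5,0]
    - [-9.5,-15.4,0]
    - [-9.5,-15.4,0]
    - [-9.5,-15.4,0]
    - [-9.5,-15.4,-4]
    - [-9.5,-15.4,-6]
    - [-9.5,-15.4,-6]
    - [-9.5,-15.4,-6]
    - [-9.5,-15.4,-6]
  turn: [9,18,27,36,36,36,36,36,36,36,36]
  grip: [0.5,0.5,0.5,0.5,0.5,0.5,0.5,0.5,0.5,0.5,0.5]

```text
time_s: 8.45
position: [0.5134, -0.0924, 0.1471]
tcp_rot: [[-0.916, -0.402, 0.002], [-0.402, 0.916, -0.001], [-0.002, -0.002, -1.0]]
force: [0.4, 0.2, 0.1]
opening: 0.501
grasp_force: 0.0
```

```bash
python3 - <<'E'
from h import *
c=capture("side");c=capture("side");c=capture("side")
s=read_state();R=np.array(s["tcp_rot"]);print(s["time_s"],s["position"],np.degrees(np.arctan2(R[1,1],R[0,1])),s["opening"],s["joint_positions"])
print(proj(c,s["position"]),proj(c,[.5125,-.0925,.125]))
cv2.imwrite("pics/s6.png",cv2.resize(c["color"][190:310,240:380],None,fx=4.5,fy=4.5))
E
```

```text
8.6 [ 0.51292581 -0.0925126   0.14679475] 113.68499441206082 0.5004513063609602 [-2.25204002e+01  2.85447378e+01  1.01274561e+02 -2.36650811e-04
  5.00894826e+01 -1.36205279e+02]
[301.72987323 246.59638411] [301.60059514 255.86150981]
```

View pics/s6.png

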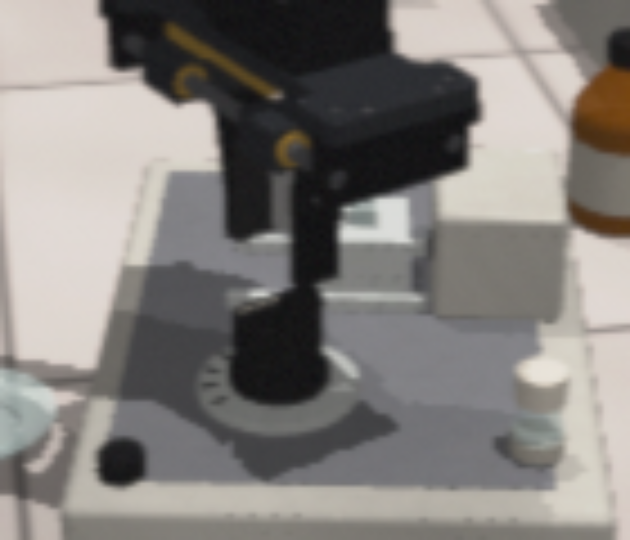

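The fingers straddle the bar, so I'll go down and grip.

>>> jog_arm:
  delta_pos:
    - [0,0,-2]
    - [0,0,-4]
    - [0,0,-5]
    - [0,0,-5]
    - [0,0,-5]
    - [0,0,-5]
    - [0,0,-5]
    - [0,0,-5]
    - [0,0,-5]
    - [0,0,-5]
  turn: [0,0,0,0,0,0,0,0,0,0]
  grip: [0.5,0.5,0.5,0.5,0.5,1,1,1,1,1]

```text
time_s: 9.85
position: [0.5123, -0.092, 0.0962]
tcp_rot: [[-0.916, -0.402, -0.0], [-0.402, 0.916, 0.001], [-0.0, 0.001, -1.0]]
force: [-0.9, 1.9, 1.5]
opening: 0.161
grasp_force: 30.0
```

```bash
cat > st.py <<'E'
from h import *
s=read_state();R=np.array(s["tcp_rot"]);print(s["time_s"],np.round(s["position"],4),"yaw",np.degrees(np.arctan2(R[1,1],R[0,1])),s["opening"],s["grasp_force"],"F",np.round(s["force"],1),"M",np.round(s["moment"],3),"tau6",s["tau"][5])
E
python3 st.py
```

```text
9.85 [ 0.5123 -0.092   0.0962] yaw 113.68400510764154 0.1609985340462155 30.000498541630805 F [-0.9  1.9  1.5] M [0.329 0.066 0.045] tau6 0.02200173621531576
```

>>> jog_arm:
  delta_pos:
    - [0,0,0]
    - [0,0,0]
    - [0,0,0]
    - [0,0,0]
    - [0,0,0]
    - [0,0,0]
    - [0,0,0]
    - [0,0,0]
  turn: [-4,-8,-12,-16,-20,-24,-24,-24]
  grip: [1,1,1,1,1,1,1,1]

```text
time_s: 10.85
position: [0.5124, -0.0924, 0.0962]
tcp_rot: [[-1.0, 0.004, -0.0], [0.004, 1.0, -0.0], [0.0, -0.0, -1.0]]
force: [-0.3, 1.2, 3.0]
opening: 0.161
grasp_force: 30.0
```

```bash
python3 st.py
```

```text
10.85 [ 0.5124 -0.0924  0.0962] yaw 89.75954616321633 0.16052744354710832 30.00046286266297 F [-0.3  1.2  3. ] M [0.157 0.114 0.115] tau6 0.0873348000459373
```

>>> jog_arm:
  delta_pos:
    - [0,0,0]
    - [0,0,0]
    - [0,0,0]
    - [0,0,0]
    - [0,0,0]
    - [0,0,0]
    - [0,0,0]
    - [0,0,0]
  turn: [-4,-8,-12,-16,-20,-24,-24,-24]
  grip: [1,1,1,1,1,1,1,1]

```text
time_s: 11.85
position: [0.5124, -0.0927, 0.0962]
tcp_rot: [[-0.912, 0.41, -0.0], [0.41, 0.912, -0.001], [-0.0, -0.001, -1.0]]
force: [-1.1, -1.8, 2.5]
opening: 0.159
grasp_force: 30.0
```

```bash
python3 st.py
```

```text
11.85 [ 0.5124 -0.0927  0.0962] yaw 65.78746546612216 0.15903101787594776 30.00076345168054 F [-1.1 -1.8  2.5] M [-0.309  0.319  0.126] tau6 0.09687786921858788
```

>>> jog_arm:
  delta_pos:
    - [0,0,0]
    - [0,0,0]
    - [0,0,0]
    - [0,0,0]
    - [0,0,0]
    - [0,0,0]
    - [0,0,0]
    - [0,0,0]
    - [0,0,0]
    - [0,0,0]
  turn: [-4,-8,-12,-16,-20,-24,-24,-24,-24,-24]
  grip: [1,1,1,1,1,1,1,1,1,1]

```text
time_s: 13.1
position: [0.5121, -0.0931, 0.0962]
tcp_rot: [[-0.667, 0.745, -0.001], [0.745, 0.667, -0.001], [-0.0, -0.001, -1.0]]
force: [-3.0, -3.9, 4.8]
opening: 0.158
grasp_force: 30.0
```

```bash
python3 st.py; python3 - <<'E'
from h import *
c=capture("side"); t=capture("top")
cv2.imwrite("pics/s7.png",np.hstack([cv2.resize(c["color"][180:310,230:390],(443,360),interpolation=2),cv2.resize(t["color"][230:310,310:390],(356,360),interpolation=2)]))
E
```

```text
13.1 [ 0.5121 -0.0931  0.0962] yaw 41.819919047474684 0.15832537628622845 30.000974787399173 F [-3.  -3.9  4.8] M [-0.816  0.593  0.103] tau6 0.10023384355008602
```

View pics/s7.png

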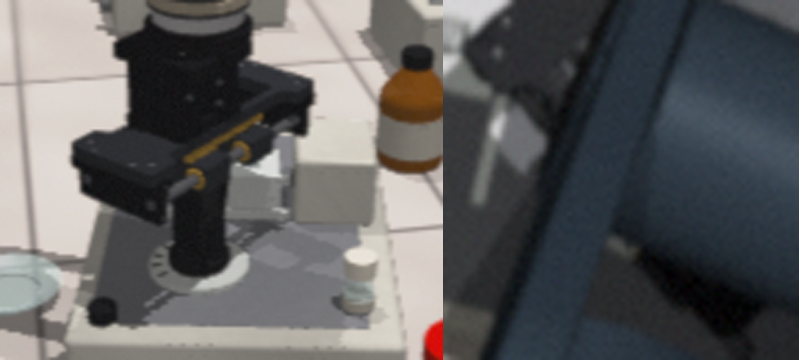

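The tool has turned 71.9° clockwise with a firm grip, and the holding torque of about 0.10 N m matches the third click. The vial and dish are still in place, so I'm handing in.

```bash
python3 -c "
from rig import *
print(hand_in())"
```

```text
the job is handed in; nothing more can be done
None
```

I handed the job in with the lever flipped fully back against its stop and the carriage drawn in. The knob is gripped and held at the third click: tool turned 71.9° clockwise, holding torque about 0.10 N m, at 13.1 s. I judged the knob from those readings because the gripper hid its pointer, and the hand-in returned no verdict.

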